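# Clear the lens barrel and build its lens stack

## Robot

A 6-joint arm with a two-finger parallel gripper is mounted at the origin on the work surface. World frame = base frame: x ahead of the robot, y to its left, z up, the work surface at z = 0. Lengths are in m, angles in rad, forces in N, time in s.
With the tool pointing down it reaches from about 0.4 to 0.825 m from the base axis. Payload 7 kg.
Tool frame: the origin (TCP) lies midway between the tips of the shut fingers; the grasp point (between the pads) lies arm.hold_point_z behind it (arm.hold_point_z is the distance from the TCP to the grasp point, in m); z points along the fingers, y is the line along which they close (so a half turn about z gives the same grasp; the last joint's range is limited). The gripper opens to 88 mm and grips with 3 to 60 N. Pads are 19 mm wide; open, the fingers measure 130 mm over their backs; the gripper's body (78 mm by 193 mm) begins 47 mm behind the grasp point.
Start: joints at [0.288, 0.359, 0.012, 0, -1.224, -0.288], TCP at [0.675, -0, 0.227] pointing down, gripper open.
Joint ranges: [-3.07, 3.07], [-1.43, 2.12], [-1.02, 1.25], [-3.03, 1.67], [-3.05, -0], [-3.03, 3.03]. Speed limits (rad/s): [2.39, 2.39, 3.01, 3.14, 3.14, 3.14].

## Interface

Orientations are given as [roll, pitch, yaw] about the fixed x, y, z axes, in that order (R = Rz(yaw) Ry(pitch) Rx(roll)).
In Python, from station import arm gives the robot as it stands.
- The arm moves only by the shell command python3 -m crank 'ROWS' [OPENING] [FORCE]. ROWS is JSON, a list that holds one entry, the list of rows, each a list of 4 numbers: the shift along the tool's x, y, z in units of 25 mm (1.0 is 25 mm), then the turn about the tool's z in units of 5 degrees (1.0 is 5 degrees). A call has 1 to 12 rows; each row is the pose to reach, as a shift and turn from the pose commanded when the call began, along the tool's axes at that moment; what a row does not reach only later rows make up. A row lasts 1/8 s, in which the tool goes at most 62.5 mm and 10.7 degrees, less where a joint would pass 70% of its speed; a pose out of reach is approached as far as the arm can. A call with a gripper value outside its range is refused whole. OPENING is the closure, from 0 (fully open) to 1 (shut), set as the call begins (- or left out, the last holds). The fingers move at their own pace and stop on an object; FORCE is the grip in N (left out, the last holds). Time passes only in rows, so rows that repeat a pose let the fingers close. It gives the time, the measured TCP pose, the force, the opening and the grip force at its end, in the units of the state.
- arm.get_state(): the state, without advancing time (a new reading comes with each control period).
- arm.grab_frame(name): name is "scene" or "side" or "wrist"; returns (picture, depth): 480x640x3 uint8, red, green, blue; 480x640 float32, m along the optical axis (not along the pixel's ray), 0 where there is no reading.
- arm.get_calibration(name): a dict with "mtx" (3x3 intrinsics, pixels), "k1" (the pictures are not rectified: a ray, as slopes to the right and down, at radius r is drawn at 1 + k1 r^2 times it, then the intrinsics apply), "R" (3x3) and "t" (3): a world point X has camera coordinates R X + t; the wrist camera has in their place "mount" (4x4, takes a point from camera to tool coordinates, whose origin is the TCP and whose axes are the flange's). Camera axes: x right, y down, z forward; pixel columns grow to the right and rows downward; lengths in m; the calibration is good to about 2 mm. A picture is of the moment at which its call begins: read the wrist's pose just before it. get_calibration takes no time and is no camera call.
- arm.job_done(): hands the job in; it is judged then, once.
Trained networks look in the newest picture that a camera, given by its name, has taken for a name from the list of things; names that differ only in an ending like _2 or _b are one class to them, and where a whole thing is asked for, a point or a joint stands for the part that bears it (a point fixed in the world has none). Each returns a list of dicts, best first, with "score" (0 to 1); they miss things now and then, are a little off and sometimes report something else, mostly with a low value. They report only what shows in the picture. A call takes as long as a camera call.
- arm.recognise(thing, camera): "extent" ([left, top, width, height] in pixels, round what is visible of it).
- arm.trace(thing, camera): "mask" (480x640 bool, what is visible of it) and "extent" ([left, top, width, height] in pixels, round what is visible of it).
The state is a dict: "t": time; "q": joint angles; "qd": joint speeds; "joint_efforts": joint torques, N m; "eef_pos": TCP position; "ee_rot": TCP orientation; "force": force on the tool from outside, world axes, zero at the start; "moment": the same for the moment, N m; "width": finger opening in m; "gripper_force": force on a finger pad.
Only numpy, scipy, OpenCV 4.12 (cv2) and the standard library are available. Lean on these libraries where they do the work, as an engineer would, in place of code of your own. Each camera call takes 0.05 s, during which the arm holds its last target. There are 200 camera calls.

## Task

Somebody has left the wooden mallet hanging in the lens barrel: first hang it back in the ring of its stand, handle down through the ring until the head rests on it. Then build the lens stack in the barrel in this order, each part flat and fully home on the one below: the tall spacer, the glass blank with its domed side up (lower it in gently, do not drop it), and the thin retaining ring. Leave the bottle, the tape roll and the carton where they are.

Things in the scene. Friction and masses are not known exactly. Their poses are not given: they have to be found in the camera images.
- barrel_seat (a point): Fixed upright aluminium lens barrel. This point: centre of the ledge the stack stands on (a ring of 48 to 60 mm diameter, open in the middle), 48 mm above the table, z up. Finished stack: spacer on ledge, glass on spacer, ring on glass; the ring's top is then 70 mm above the ledge, 6 mm below the rim.
- barrel: The barrel's foot: dark steel, 104 x 104 x 12 mm, origin at its underside; axes as barrel_seat.
- barrel_mouth (a point): Centre of the barrel's mouth, 124 mm above the table, axes as barrel_seat. Bore 70 mm, walls 7 mm, outside 84 mm; the top 10 mm flares to 78 mm (about 88 mm outside). Two curved walls, at +x and -x; between them two slots 40 mm wide, at +y and -y, open from mouth to foot: fingers closing along y pass down through them with a part.
- stand_ring (a point): Fixed dark steel mallet stand. This point: centre of the ring's upper face, 136 mm above the table, z up. Ring horizontal, 36 mm inside, 52 mm outside, 10 mm thick. A post 16 x 22 mm stands 58 mm away along +x, top level with the ring, joined by a flat arm; foot 75 x 75 x 14 mm, centred 55 mm along +x. Nothing rises above the ring.
- mallet_head (a point): Loose wooden mallet, about 0.2 kg. This point: centre of the head, a block 104 mm along x, 36 mm along y, 38 mm high. The round handle, 22 mm diameter, runs 100 mm straight down (-z) from the middle of the head's underside; its end is 119 mm below this point. At the start the head lies across the tops of both barrel walls, handle down in the bore.
- mallet: The same mallet: origin at the centre of the head's underside, z up along the handle away from its end, x along the head.
- spacer_mid (a point): Loose aluminium spacer, a tube 64 mm outside, 48 mm inside, 36 mm tall, about 0.13 kg, standing on the table, axis z vertical. This point is its centre, half-way up.
- spacer: The same spacer: origin at the centre of its underside.
- lens_mid (a point): Loose round clear glass lens blank, about 0.15 kg, lying flat on the table, dome up (+z). Its cylindrical edge is 64 mm diameter and 18 mm high; on top a shallow dome of 44 mm diameter rises 7 mm more, leaving a flat rim 10 mm wide. This point is on the axis half-way up the edge, 9 mm above the underside.
- lens: The same lens blank: origin at the centre of its flat underside.
- retainer_mid (a point): Loose aluminium retaining ring, like the spacer but thin: 64 mm outside, 48 mm inside, 16 mm tall, about 0.06 kg, lying flat. This point is its centre, half-way up.
- retainer: The same retaining ring: origin at the centre of its underside.
- bottle_mid (a point): Bystander: upright plastic water bottle, 64 mm diameter, 200 mm tall; this point is half-way up its axis.
- tape_mid (a point): Bystander: brown roll of tape lying flat, 80 mm outside (bigger than the stack's parts), 56 mm inside, 25 mm high; this point is its centre.
- carton_mid (a point): Bystander: small cardboard box 66 mm (its x) by 50 mm (its y) by 30 mm high; this point is its centre.

How it is judged:
By the outcome, as a careful person would: the job done as asked, in the order asked, and still so for the second after the job is handed in, with the robot touching nothing.
It also fails if it takes over 72 s, if anything falls off the work surface, if the arm or the gripper's body presses on something with over 40 N, if the wrist force passes 120 N, or if a joint passes its speed limit or range.

## Working session

There is one attempt and no reset: what is moved stays moved. The work goes in short steps, Python scripts to look and compute and a shell command to move; the robot and the scene stay as the last step left them, time stands still between calls to the robot, and variables do not carry over. Pictures are saved under pics/ and viewed, at most 11 in all, crops included, and the job is handed in when it is done.

```bash
ls; mkdir -p pics; python3 - <<'E'
from station import arm
import cv2,numpy as np
print(arm.get_state(), arm.hold_point_z)
a,d=arm.grab_frame("scene"); b,e=arm.grab_frame("side")
cv2.imwrite("pics/a.png",a[:,:,::-1]);cv2.imwrite("pics/b.png",b[:,:,::-1])
for c in("scene","side","wrist"):print(arm.get_calibration(c))
E
```

```text
pics
{'t': 0.0, 'q': array([ 2.88117434e-01,  3.59402509e-01,  1.10581010e-02, -3.69459060e-04,
       -1.22411112e+00, -2.88088506e-01]), 'qd': array([-1.57294046e-03, -3.60195891e-05,  5.35060506e-04,  2.09504018e-03,
        5.24125577e-05, -1.08581281e-03]), 'joint_efforts': array([-8.00930356e-04, -5.82726967e+01,  2.93058443e+01,  6.99745238e+00,
        6.93249181e-03, -2.06530804e-04]), 'eef_pos': array([ 6.74501808e-01, -1.08962923e-05,  2.25608784e-01]), 'ee_rot': array([ 3.13990314e+00, -1.38460151e-04, -1.57089311e+00]), 'force': array([0.19299861, 1.5597245 , 0.61873851]), 'moment': array([ 0.01281799, -0.01835202,  0.03309723]), 'gripper_force': 0.0, 'width': 0.0876236536487347} 0.0188
{'mtx': array([[501.34837902,   0.        , 314.35204872],
       [  0.        , 501.34837902, 251.27010235],
       [  0.        ,   0.        ,   1.        ]]), 'k1': -0.010695877107918812, 'R': array([[ 0.3151967 ,  0.94898305, -0.00906725],
       [ 0.70423516, -0.24028894, -0.66806741],
       [-0.63616341,  0.20418717, -0.74404551]]), 't': array([-0.17808155, -0.28320354,  1.4459974
[... 241 characters left out ...]
36041],
       [-0.31991655, -0.53282345, -0.78342362],
       [ 0.38196165,  0.68417381, -0.62129823]]), 't': array([-0.44444924,  0.23525352,  0.67686793])}
{'mtx': array([[339.47291244,   0.        , 315.6022569 ],
       [  0.        , 339.47291244, 235.27107536],
       [  0.        ,   0.        ,   1.        ]]), 'k1': -0.05223626578806915, 'mount': array([[ 1.27529680e-04, -9.68635610e-01, -2.48485489e-01,
         6.76403007e-02],
       [ 9.99999950e-01,  5.18715584e-05,  3.11024340e-04,
         2.84200277e-04],
       [-2.88379922e-04, -2.48485517e-01,  9.68635569e-01,
        -1.58210456e-01],
       [ 0.00000000e+00,  0.00000000e+00,  0.00000000e+00,
         1.00000000e+00]])}
```

View pics/a.png

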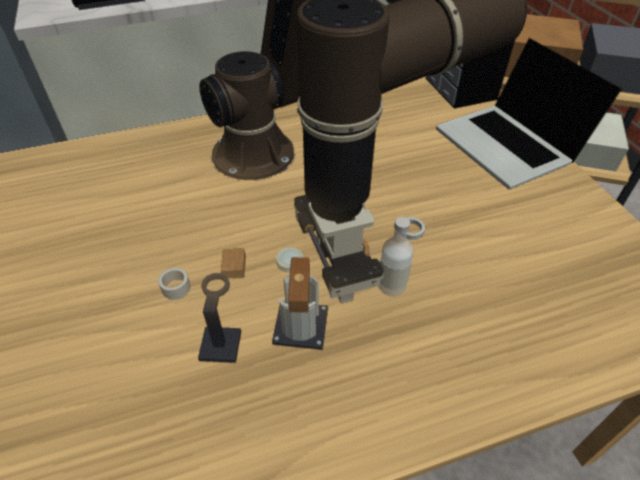

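View pics/b.png

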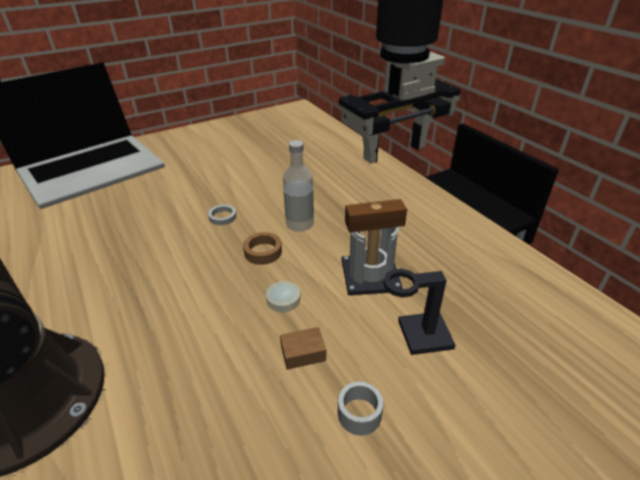

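The scene view shows the mallet head at (300,285) over the barrel, stand ring (215,285), spacer (174,283), lens (289,259), retainer (412,229) and bottle (397,265). The side view shows the same things unobstructed: lens (283,296), spacer (360,408), retainer (222,214), ring (402,283), mallet (376,215).

```bash
cat > h.py <<'E'
from station import arm
import cv2,numpy as np
from scipy.spatial.transform import Rotation as Ro
def pose(cam,st=None):
    c=arm.get_calibration(cam)
    if cam!="wrist": return c,c["R"].T,-c["R"].T@c["t"]
    st=st or arm.get_state()
    T=Ro.from_euler("xyz",st["ee_rot"]).as_matrix(); M=c["mount"]
    return c,T@M[:3,:3],T@M[:3,3]+st["eef_pos"]
def rays(cam,uv,st=None):
    c,R,o=pose(cam,st)
    n=cv2.undistortPoints(np.float64(uv).reshape(-1,1,2),c["mtx"],np.array([c["k1"],0,0,0]))[:,0]
    return np.c_[n,np.ones(len(n))]@R.T,o
def onplane(cam,uv,z,st=None):
    d,o=rays(cam,uv,st); return o+d*((z-o[2])/d[:,2])[:,None]
def cloud(cam,mask,depth,st=None):
    v,u=np.nonzero(mask&(depth>0)); d,o=rays(cam,np.c_[u,v],st)
    return o+d*depth[v,u][:,None]
E
python3 - <<'E'
from h import *
top=dict(barrel=.012,stand_ring=.136,mallet=.162,spacer=.036,lens=.018,retainer=.016,bottle_mid=.2,tape_mid=.025,carton_mid=.03)
for cam in("side","scene"):
    im,dep=arm.grab_frame(cam)
    for n,z in top.items():
        r=arm.trace(n,cam)
        if not r: print(cam,n,None);continue
        m=r[0]["mask"]; P=cloud(cam,m,dep)
        S=P[abs(P[:,2]-z)<.005]
        s=""
        if len(S)>8:
            (c,wh,a)=cv2.minAreaRect(np.float32(S[:,:2]*1000)); cc=cv2.minEnclosingCircle(np.float32(S[:,:2]*1000))
            s=f"rect {np.round(c)} {np.round(wh)} {a:.0f} circ {np.round(cc[0])} {cc[1]:.0f}"
        print(cam,n,round(r[0]["score"],2),r[0]["extent"],m.sum(),"zmax %.3f"%np.percentile(P[:,2],98) if len(P) else "",len(S),s)
E
```

```text
side barrel 0.76 [341.1, 223.5, 59.4, 72.6] 2620 zmax 0.122 749 rect [606. -49.] [104. 104.] 64 circ [605. -48.] 69
side stand_ring 0.78 [386.4, 268.4, 67.5, 86.7] 3185 zmax 0.136 770 rect [ 565. -208.] [54. 92.] 54 circ [ 567. -206.] 46
side mallet 0.88 [345.6, 199.6, 61.6, 67.3] 2066 zmax 0.162 718 rect [606. -48.] [ 36. 102.] 70 circ [605. -48.] 52
side spacer 0.64 [337.3, 381.9, 41.1, 53.3] 1617 zmax 0.037 713 rect [ 422. -282.] [64. 62.] 4 circ [ 421. -281.] 33
side lens 0.68 [267.4, 283.5, 33.1, 27.2] 873 zmax 0.024 625 rect [431. -19.] [63. 62.] 55 circ [430. -19.] 33
side retainer 0.65 [340.1, 223.5, 61.6, 70.2] 2462 zmax 0.121 411 rect [605. -50.] [101. 102.] 63 circ [604. -50.] 68
side bottle_mid 0.8 [281.7, 139.3, 32.4, 91.5] 2220 zmax 0.198 86 rect [568. 174.] [28. 26.] 49 circ [569. 176.] 15
side tape_mid 0.82 [242.2, 231.6, 42.4, 34.9] 861 zmax 0.025 398 rect [454. 124.] [76. 78.] 2 circ [455. 125.] 41
side carton_mid 0.87 [281.4, 330.4, 46.3, 38.4] 1451 zmax 0.031 1060 rect [ 403. -146.] [51. 66.] 74 circ [ 402. -148.] 39
scene barrel 0.84 [273.6, 277.7, 51.9, 73.4] 24
[... 258 characters left out ...]
rect [611. -44.] [ 36. 105.] 70 circ [612. -43.] 54
scene spacer 0.85 [160.1, 267.5, 28.2, 33.3] 699 zmax 0.038 264 rect [ 426. -280.] [65. 61.] 16 circ [ 425. -279.] 33
scene lens 0.89 [275.8, 246.4, 28.2, 28.3] 416 zmax 0.026 283 rect [429. -19.] [52. 64.] 29 circ [434. -16.] 33
scene retainer 0.52 [407.6, 214.6, 17.8, 25.2] 242 zmax 0.019 139 rect [433. 304.] [41. 67.] 65 circ [430. 297.] 34
scene bottle_mid 0.28 [197.7, 272.7, 43.2, 91.3] 2205 zmax 0.138 0 
scene tape_mid 0.44 [361.3, 240.1, 7.7, 16.2] 68 zmax 0.029 65 rect [467. 159.] [13. 39.] 75 circ [467. 158.] 19
scene carton_mid 0.93 [223.1, 250.3, 22.0, 28.7] 661 zmax 0.033 502 rect [ 407. -143.] [50. 67.] 74 circ [ 407. -142.] 40
```

```bash
python3 -m crank '[[[0.6,0.9,-1.4,-2],[1.2,1.8,-1.4,-4],[1.8,2.6,-1.4,-6],[1.84,2.62,-1.4,-8],[1.84,2.62,-1.4,-10],[1.84,2.62,-1.4,-12],[1.84,2.62,-1.4,-13.6],[1.84,2.62,-1.4,-13.6],[1.84,2.62,-1.4,-13.6]]]' 0
python3 - <<'E'
from h import *
st=arm.get_state(); im,dep=arm.grab_frame("wrist"); cv2.imwrite("pics/w1.png",im[:,:,::-1])
np.savez("w1.npz",d=dep)
print(st["eef_pos"],np.degrees(st["ee_rot"]),np.degrees(st["q"]))
for n,z in dict(barrel=.012,barrel_mouth=.124,stand_ring=.136,mallet=.162,lens=.018,carton_mid=.03).items():
    r=arm.trace(n,"wrist")
    if not r: print(n,None);continue
    m=r[0]["mask"];P=cloud("wrist",m,dep,st);S=P[abs(P[:,2]-z)<.005]
    s=""
    if len(S)>8:
        (c,wh,a)=cv2.minAreaRect(np.float32(S[:,:2]*1000)); cc=cv2.minEnclosingCircle(np.float32(S[:,:2]*1000))
        s=f"rect {np.round(c)} {np.round(wh)} {a:.0f} circ {np.round(cc[0])} {cc[1]:.0f} zmed {np.median(S[:,2]):.4f}"
    print(n,round(r[0]["score"],2),r[0]["extent"],len(S),s)
E
```

```text
t: 2.22
eef_pos: [0.6095, -0.046, 0.2616]
ee_rot: [3.142, -0.0, -0.387]
force: [-0.0, 0.2, -0.4]
width: 0.0872
gripper_force: 0.0
[ 0.609469   -0.04602647  0.26157649] [ 1.79998618e+02 -6.04434751e-04 -2.21743874e+01] [ 1.39710230e+01  1.34339336e+01 -4.70470552e+00  1.54928787e-03
 -7.18616878e+01  5.38541073e+01]
barrel 0.59 [269.8, 161.2, 92.2, 104.8] 2575 rect [607. -47.] [104. 104.] 65 circ [607. -47.] 71 zmed 0.0121
barrel_mouth 0.63 [272.2, 158.2, 90.6, 106.1] 512 rect [615. -51.] [70. 89.] 66 circ [613. -49.] 49 zmed 0.1230
stand_ring 0.71 [413.9, 124.4, 113.9, 129.1] 2992 rect [ 569. -203.] [54. 90.] 68 circ [ 569. -201.] 46 zmed 0.1360
mallet 0.63 [288.5, 168.6, 50.7, 125.0] 5384 rect [611. -46.] [36. 97.] 70 circ [611. -48.] 51 zmed 0.1619
lens 0.8 [319.7, 321.0, 51.1, 29.2] 953 rect [432. -18.] [63. 44.] 67 circ [430. -18.] 32 zmed 0.0189
carton_mid None
```

View pics/w1.png

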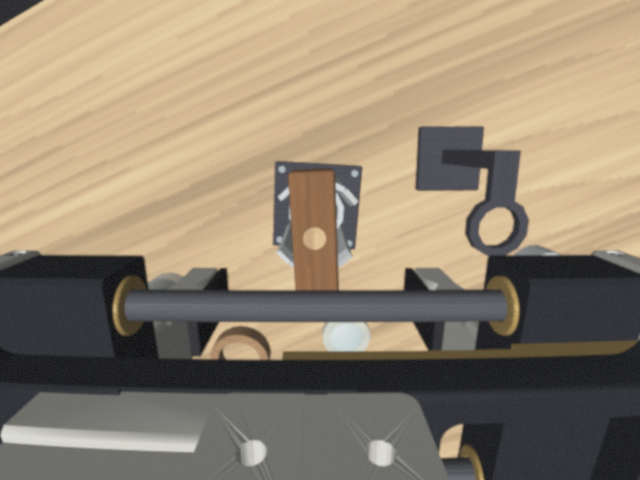

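The wrist view shows the mallet head's dowel end at (315,238), the stand ring's centre near (497,226) with its post up-image, and the barrel foot round (318,205).

```bash
python3 - <<'E'
from h import *
from scipy.optimize import least_squares
st=arm.get_state(); dep=np.load("w1.npz")["d"]
print(onplane("wrist",[[315,238],[497,226]],.162,st)[0], onplane("wrist",[[497,226]],.136,st))
m=np.zeros((480,640),bool); m[190:262,460:535]=1
P=cloud("wrist",m,dep,st);S=P[abs(P[:,2]-.136)<.004][:,:2]
print(len(S))
x0=np.array([.551,-.196])
for _ in range(5):
    r=np.linalg.norm(S-x0,axis=1);Q=S[(r<.030)]
    f=least_squares(lambda c:np.clip(abs(np.linalg.norm(Q-c,axis=1)-.022)-.004,0,None)*1e3,x0);x0=f.x
print(x0,f.cost,len(Q))
im=cv2.imread("pics/w1.png");hsv=cv2.cvtColor(im,cv2.COLOR_BGR2GRAY)
c=np.zeros((480,640),np.uint8); c[200:258,464:532]=(hsv[200:258,464:532]>110)
n,l,s,ce=cv2.connectedComponentsWithStats(c);k=l[226,497]
mm=np.argwhere(l==k)[:,::-1]; W=onplane("wrist",mm,.136,st)[:,:2]
print(s[k],cv2.minEnclosingCircle(np.float32(W*1e3)),W.mean(0))
E
```

```text
[ 0.60761936 -0.04600043  0.162     ] [[ 0.55182617 -0.19426985  0.136     ]]
1856
[ 0.55242073 -0.19592241] 605.1517014026113 1811
[ 478  207   36   39 1089] ((552.1483154296875, -192.89956665039062), 18.09916877746582) [ 0.55227806 -0.19307311]
```

```bash
python3 -m crank '[[[-0.07,0.03,2,-0.4],[-0.07,0.03,4,-0.4],[-0.07,0.03,5,-0.4],[-0.07,0.03,5.26,-0.4],[-0.07,0.03,5.26,-0.4]]]' 0
python3 -m crank '[[[0,0,0,0],[0,0,0,0],[0,0,0,0],[0,0,0,0],[0,0,0,0],[0,0,0,0]]]' 1 40
python3 -m crank '[[[0,0,-0.5,0],[0,0,-1.5,0],[0,0,-3,0],[0,0,-4.6,0],[0,0,-5.5,0],[0,0,-5.5,0]]]'
```

```text
t: 3.2
eef_pos: [0.608, -0.0461, 0.1306]
ee_rot: [3.142, -0.0, -0.349]
force: [-0.1, 0.2, 0.7]
width: 0.0875
gripper_force: 0.0
t: 3.95
eef_pos: [0.6078, -0.0459, 0.1301]
ee_rot: [-3.141, -0.0, -0.349]
force: [0.7, 0.1, -0.4]
width: 0.0359
gripper_force: 40.0
t: 4.7
eef_pos: [0.6083, -0.046, 0.2699]
ee_rot: [-3.14, -0.003, -0.349]
force: [0.0, -0.0, -3.6]
width: 0.0359
gripper_force: 40.0
```

```bash
python3 -m crank '[[[0,1.6,0,0],[-0.03,3.6,0,0],[-0.07,5.4,0,0],[-0.07,6.35,0,0],[-0.07,6.35,0,0],[-0.07,6.35,0,0],[-0.07,6.35,0,0]]]'
python3 - <<'E'
from h import *
st=arm.get_state(); print(st["eef_pos"],np.degrees(st["ee_rot"]))
im,dep=arm.grab_frame("side")
cv2.imwrite("pics/s2.png",cv2.resize(im[120:360,270:590,::-1],(800,600)))
r=arm.trace("mallet","side");print(r[0]["score"],r[0]["extent"])
P=cloud("side",r[0]["mask"],dep)
for z in (.165,.18,.2,.22,.24): 
    S=P[abs(P[:,2]-z)<.007]; print(z,len(S),S[:,:2].mean(0) if len(S) else "")
m=np.zeros((480,640),bool);m[255:310,375:425]=1
P=cloud("side",m,dep);S=P[abs(P[:,2]-.136)<.006]
print(cv2.minAreaRect(np.float32(S[:,:2]*1e3)),S[:,:2].min(0),S[:,:2].max(0))
E
```

```text
t: 5.58
eef_pos: [0.5518, -0.1939, 0.267]
ee_rot: [3.142, 0.001, -0.348]
force: [0.6, 0.3, -1.6]
width: 0.0359
gripper_force: 40.0
[ 0.55175806 -0.19387832  0.26702513] [ 1.79996563e+02  4.50583044e-02 -1.99487626e+01]
0.71 [372.5, 180.6, 85.9, 92.9]
0.165 79 [ 0.54479387 -0.20087452]
0.18 108 [ 0.54477121 -0.20117081]
0.2 118 [ 0.54547149 -0.20143725]
0.22 129 [ 0.54559528 -0.20134375]
0.24 135 [ 0.54556281 -0.20148221]
((550.8515625, -200.13909912109375), (52.347007751464844, 59.5778694152832), 48.738956451416016) [ 0.52172156 -0.22292037] [ 0.58874099 -0.16980149]
```

View pics/s2.png

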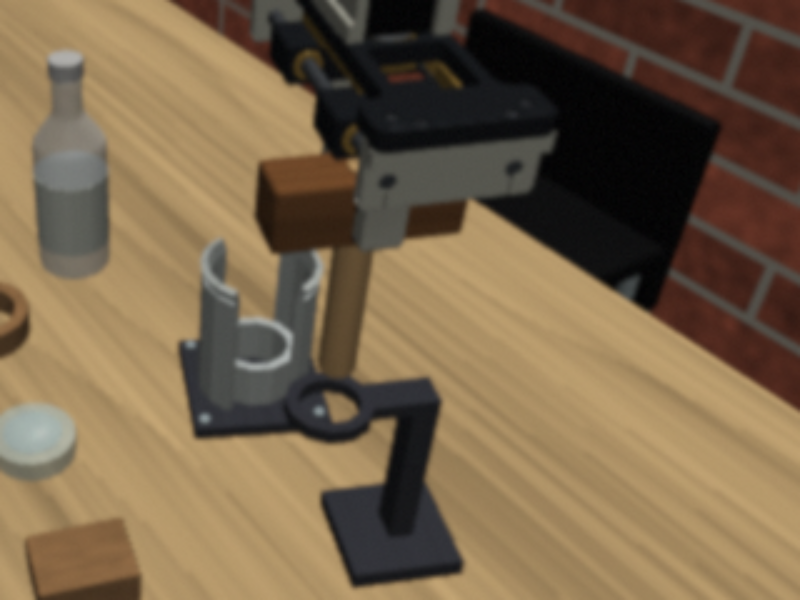

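The handle hangs plumb over the ring: its tip at (338,370) in the crop, the ring's centre at (330,405). The measured offset is about 2 mm, well within the 7 mm clearance, so I lower it.

```bash
python3 -m crank '[[[0,0,0.5,0],[0,0,1.0,0],[0,0,2,0],[0,0,3,0],[0,0,4,0],[0,0,4.5,0],[0,0,4.8,0],[0,0,4.95,0],[0,0,4.98,0],[0,0,4.98,0]]]'
```

```text
t: 6.92
eef_pos: [0.552, -0.1947, 0.1436]
ee_rot: [-3.141, -0.001, -0.349]
force: [0.4, -0.4, -2.7]
width: 0.0357
gripper_force: 40.0
```

```bash
python3 -m crank '[[[0,0,0.04,0],[0,0,0.08,0],[0,0,0.08,0]]]'
```

```text
t: 7.3
eef_pos: [0.5519, -0.1947, 0.1423]
ee_rot: [-3.142, -0.001, -0.349]
force: [-1.8, 1.4, 6.0]
width: 0.0357
gripper_force: 40.0
```

```bash
python3 -m crank '[[[0,0,0,0],[0,0,0,0],[0,0,0,0],[0,0,0,0],[0,0,-1,0],[0,0,-2.5,0],[0,0,-3.6,0],[0,0,-3.6,0]]]' 0
python3 -m crank '[[[-1,1.3,0,2],[-2,2.6,0,4],[-3,4,0,6],[-3.72,4.97,0,8],[-3.72,4.97,0,10],[-3.72,4.97,0.5,12],[-3.72,4.97,1.5,14],[-3.72,4.97,2.6,14],[-3.72,4.97,2.6,14],[-3.72,4.97,2.6,14]]]'
cat >> h.py <<'E'
def look(n,z,cam="wrist",tol=.004,r=.032):
    st=arm.get_state(); im,dep=arm.grab_frame(cam); R=arm.trace(n,cam)
    if not R: print(n,None); return im,dep,st
    P=cloud(cam,R[0]["mask"],dep,st); S=P[abs(P[:,2]-z)<tol]
    cc=cv2.minEnclosingCircle(np.float32(S[:,:2]*1e3)); rc=cv2.minAreaRect(np.float32(S[:,:2]*1e3))
    print(n,round(R[0]["score"],2),R[0]["extent"],len(S),"circ",np.round(cc[0],1),round(cc[1],1),"rect",np.round(rc[0],1),np.round(rc[1],1),round(rc[2]),"zmed",np.median(S[:,2]))
    T=Ro.from_euler("xyz",st["ee_rot"]).as_matrix(); c=np.r_[np.array(rc[0])/1e3,st["eef_pos"][2]]
    print("TCP",st["eef_pos"],"shift to rect centre, tool units",T.T@(c-st["eef_pos"])/.025)
    return im,dep,st
E
python3 - <<'E'
from h import *
look("spacer",.036)
look("mallet",.174,"side")
E
```

```text
t: 8.3
eef_pos: [0.553, -0.1949, 0.2337]
ee_rot: [-3.141, -0.005, -0.349]
force: [0.4, -0.1, -0.8]
width: 0.0872
gripper_force: 0.0
t: 9.55
eef_pos: [0.4221, -0.2798, 0.1667]
ee_rot: [-3.141, -0.0, -1.57]
force: [-0.1, 0.3, 0.2]
width: 0.0877
gripper_force: 0.0
spacer 0.76 [276.7, 186.9, 75.9, 74.3] 1793 circ [ 422.4 -280.7] 31.9 rect [ 422.7 -280.7] [62.9 62. ] 51 zmed 0.03590563520084428
TCP [ 0.4221005  -0.27980684  0.16666369] shift to rect centre, tool units [ 3.62434284e-02 -2.41372689e-02  2.07971071e-05]
mallet 0.56 [340.3, 257.8, 16.1, 41.2] 0 circ [0. 0.] 0.0 rect [0. 0.] [0. 0.] 0 zmed nan
TCP [ 0.42243212 -0.27983289  0.16713738] shift to rect centre, tool units [-11.19916876  16.89337324  -0.03316528]
  return _methods._mean(a, axis=axis, dtype=dtype,
  ret = ret.dtype.type(ret / rcount)
```

```bash
python3 -m crank '[[[0.04,-0.02,2,0],[0.04,-0.02,4,0],[0.04,-0.02,5.5,0],[0.04,-0.02,6.3,0],[0.04,-0.02,6.5,0],[0.04,-0.02,6.5,0]]]' 0
python3 -m crank '[[[0,0,0,0],[0,0,0,0],[0,0,0,0],[0,0,0,0]]]' 1 30
python3 -m crank '[[[0,0,-0.5,0],[0,0,-2,0],[0,0,-4,0],[0,0,-6,0],[0,0,-8,0],[0,0,-8,0]]]'
python3 - <<'E'
from h import *
im,d,st=look("mallet",.174,"side")
cv2.imwrite("pics/s3.png",im[150:400,250:560,::-1])
E
```

```text
t: 10.5
eef_pos: [0.4228, -0.2807, 0.0041]
ee_rot: [-3.141, -0.0, -1.571]
force: [-0.8, 0.7, 1.1]
width: 0.0878
gripper_force: 0.0
t: 11.0
eef_pos: [0.4226, -0.2807, 0.0042]
ee_rot: [-3.141, -0.0, -1.571]
force: [-0.9, 1.1, 7.1]
width: 0.064
gripper_force: 30.0
t: 11.75
eef_pos: [0.4243, -0.2814, 0.2085]
ee_rot: [-3.134, -0.003, -1.57]
force: [0.6, -0.9, -1.3]
width: 0.0636
gripper_force: 30.0
mallet 0.89 [372.0, 266.7, 69.9, 61.1] 43 circ [ 511.1 -198.2] 12.0 rect [ 510.9 -200.5] [ 6.8 24. ] 85 zmed 0.17237869066136113
TCP [ 0.4242799  -0.28137651  0.20850776] shift to rect centre, tool units [-3.2344948  -3.46699727  0.01935504]
```

View pics/s3.png

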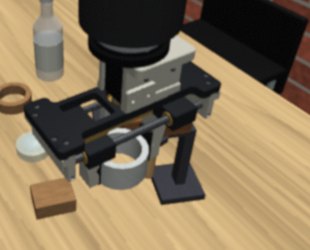

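The side crop shows the spacer held between the fingers at (122,158). The mallet's handle shows below the ring at (152,165), with its head hidden behind the gripper.

```bash
python3 -m crank '[[[-1,0,-0.5,-1],[-3,-0.5,-1,-3],[-5,-1.5,-1,-5],[-7,-2.6,-1,-7],[-8.6,-4,-1,-9],[-9.8,-5,-1,-11],[-10.35,-5.2,-1,-13],[-10.35,-5.2,-1,-13],[-10.35,-5.2,-1,-13]]]'
python3 - <<'E'
from h import *
im,d,st=look("barrel",.012)
look("barrel_mouth",.1235,tol=.003)
cv2.imwrite("pics/w4.png",im[:,:,::-1]); np.savez("w4.npz",d=d)
im,d,st=look("mallet",.174,"scene",.006)
im,d,st=look("mallet",.174,"side",.006)
E
```

```text
t: 12.98
eef_pos: [0.5514, -0.0223, 0.2276]
ee_rot: [3.14, 0.002, -0.439]
force: [-0.2, -0.5, -0.2]
width: 0.0636
gripper_force: 30.0
barrel 0.57 [262.0, 97.7, 101.1, 115.8] 4464 circ [606.6 -46.2] 71.7 rect [606.5 -46.3] [104.6 103.8] 65 zmed 0.01207179772759065
TCP [ 0.55143181 -0.02228681  0.22759587] shift to rect centre, tool units [ 2.40196928 -0.0667371  -0.00398048]
barrel_mouth 0.73 [459.9, 49.4, 137.8, 174.1] 27 circ [ 576.8 -195.2] 30.4 rect [ 577.1 -194.3] [ 2.1 60.8] 69 zmed 0.12368202679735418
TCP [ 0.55167931 -0.02252484  0.22826727] shift to rect centre, tool units [3.84235102e+00 5.78783931e+00 6.46752427e-04]
mallet 0.75 [197.3, 250.3, 30.3, 68.1] 879 circ [ 554.1 -192.6] 55.9 rect [ 553.7 -193.7] [ 36.1 107.9] 70 zmed 0.17402242815171776
TCP [ 0.55190987 -0.02247887  0.2286146 ] shift to rect centre, tool units [ 2.97383167e+00  6.17097976e+00 -2.36409925e-04]
mallet 0.87 [366.0, 250.7, 77.9, 79.1] 1293 circ [ 550.5 -197.2] 53.6 rect [ 550.5 -197. ] [ 37.1 103.5] 70 zmed 0.1728825468889379
TCP [ 0.55207784 -0.02230134  0.22875103] shift to rect centre, tool units [ 2.90441114e+00  6.35791246e+00 -7.14636904e-04]
```

View pics/w4.png

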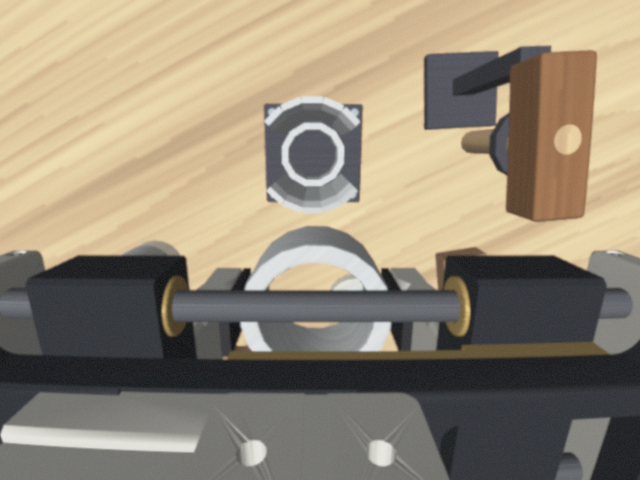

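The mallet hangs level in the stand, head at (555,140) with the handle seen below the ring. The barrel is clear at (313,155) and the spacer is held at (318,295). I'll check the mouth centre and the in-hand spacer centre from the stored depth.

```bash
cat > fit.py <<'E'
from h import *
from scipy.optimize import least_squares
def circ(Q,r):
    return least_squares(lambda c:np.linalg.norm(Q-c[:2],axis=1)-r,Q.mean(0),loss="soft_l1",f_scale=.001).x
def box(d,st,v0,v1,u0,u1):
    m=np.zeros((480,640),bool);m[v0:v1,u0:u1]=1
    return cloud("wrist",m,d,st)
E
python3 - <<'E'
from fit import *
st=arm.get_state();print(st["eef_pos"]); d=np.load("w4.npz")["d"]
P=box(d,st,85,220,250,375);S=P[(P[:,2]>.119)&(P[:,2]<.127)];print(len(S),S[:,2].max())
print("mouth",circ(S[:,:2],.0415),cv2.minEnclosingCircle(np.float32(S[:,:2]*1e3)))
S=P[(abs(P[:,2]-.048)<.003)];print("ledge",len(S),cv2.minEnclosingCircle(np.float32(S[:,:2]*1e3)))
P=box(d,st,220,350,235,405);zt=st["eef_pos"][2]+.032
S=P[abs(P[:,2]-zt)<.004];print("held",len(S),np.median(S[:,2])-st["eef_pos"][2],circ(S[:,:2],.028))
E
```

```text
[ 0.55213976 -0.02213309  0.22873857]
2022 0.12690244362194442
mouth [ 0.60781698 -0.04620616] ((607.9765625, -46.019081115722656), 44.04783248901367)
ledge 1234 ((608.3702392578125, -46.20087432861328), 35.9775276184082)
held 4481 0.031619207539749755 [ 0.55154322 -0.02311014]
```

The body sits only 47 mm behind the grasp point, so with this low grip it would meet the rim before the spacer is home. I'll set the spacer back down and grip it higher.

```bash
python3 -m crank '[[[-0.05,1.7,0,2],[-0.1,4,0,4],[-0.15,6,0,6],[-0.2,8,0,8],[-0.3,10,0,10],[-0.33,11.56,0.5,12],[-0.33,11.56,1.5,13],[-0.33,11.56,3.5,13],[-0.33,11.56,5.5,13],[-0.33,11.56,7.5,13],[-0.33,11.56,8.5,13],[-0.33,11.56,8.88,13]]]'
python3 -m crank '[[[0,0,0.0,0],[0,0,0.05,0],[0,0,0.05,0]]]'
```

```text
t: 14.88
eef_pos: [0.4218, -0.2802, 0.0052]
ee_rot: [3.139, 0.0, -1.571]
force: [0.4, 0.3, -1.5]
width: 0.0639
gripper_force: 30.0
t: 15.25
eef_pos: [0.4234, -0.2804, 0.0063]
ee_rot: [-3.14, -0.0, -1.571]
force: [0.1, -0.1, -0.7]
width: 0.064
gripper_force: 30.0
```

```bash
python3 -m crank '[[[0,0,0.03,0],[0,0,0.06,0],[0,0,0.06,0]]]'
python3 -m crank '[[[0,0,0,0],[0,0,0,0],[0,0,-0.2,0],[0,0,-0.4,0],[0,0,-0.4,0],[0,0,-0.4,0]]]' 0.12
python3 -m crank '[[[0,0,0,0],[0,0,0,0],[0,0,0,0],[0,0,0,0]]]' 1 30
```

```text
t: 15.62
eef_pos: [0.4228, -0.2803, 0.0042]
ee_rot: [-3.141, -0.0, -1.571]
force: [-1.0, 1.1, 4.3]
width: 0.0639
gripper_force: 30.0
t: 16.38
eef_pos: [0.4227, -0.2803, 0.0139]
ee_rot: [-3.141, -0.0, -1.571]
force: [-0.6, -0.5, -0.6]
width: 0.0773
gripper_force: 0.0
t: 16.88
eef_pos: [0.4225, -0.2802, 0.0137]
ee_rot: [3.141, 0.0, -1.571]
force: [-0.4, 0.3, -0.8]
width: 0.0638
gripper_force: 30.0
```

```bash
python3 -m crank '[[[0,0,-1,0],[0,0,-3.4,0],[0,0,-5.8,0],[0,0,-8,0],[-1,0,-8.5,-1],[-3,-1,-8.5,-3],[-5,-2.5,-8.5,-5],[-6.7,-4.2,-8.5,-7],[-8.2,-6,-8.5,-9],[-9.38,-7.42,-8.5,-11],[-9.38,-7.42,-8.5,-13],[-9.38,-7.42,-8.5,-13]]]'
python3 -m crank '[[[0,0,0,0],[0,0,0,0],[0,0,0,0]]]'
python3 - <<'E'
from fit import *
st=arm.get_state();im,d=arm.grab_frame("wrist"); np.savez("w5.npz",d=d)
print(st["eef_pos"],st["ee_rot"])
P=box(d,st,120,350,235,405)
S=P[(P[:,2]>.119)&(P[:,2]<.127)];print(len(S)); print("mouth",circ(S[:,:2],.0415),cv2.minEnclosingCircle(np.float32(S[:,:2]*1e3)))
zt=st["eef_pos"][2]+.036-.0137
S=P[abs(P[:,2]-zt)<.004];print("held",len(S),np.median(S[:,2])-st["eef_pos"][2],circ(S[:,:2],.028))
E
```

```text
t: 18.38
eef_pos: [0.6079, -0.0453, 0.2255]
ee_rot: [3.141, 0.001, -0.437]
force: [-0.3, -0.6, -0.6]
width: 0.064
gripper_force: 30.0
t: 18.75
eef_pos: [0.6079, -0.0461, 0.2267]
ee_rot: [-3.141, -0.0, -0.438]
force: [-0.3, -0.1, -1.0]
width: 0.0639
gripper_force: 30.0
[ 0.60793223 -0.04614337  0.22665621] [-3.14128306e+00 -3.92652335e-04 -4.37953943e-01]
1517
mouth [ 0.60723447 -0.0465955 ] ((606.7295532226562, -46.547752380371094), 44.02873229980469)
held 4773 0.02207533306848844 [ 0.60764934 -0.04743935]
```

```bash
python3 -m crank '[[[0,0,1,0],[0,0,2,0],[0,0,3,0],[0,0,3.8,0],[0,0,4.6,0],[0,0,5.4,0],[0,0,6,0],[0,0,6.3,0],[0,0,6.3,0]]]'
python3 -m crank '[[[0,0,0.1,0],[0,0,0.2,0],[0,0,0.24,0],[0,0,0.24,0]]]'
```

```text
t: 19.92
eef_pos: [0.608, -0.0458, 0.0686]
ee_rot: [3.141, 0.0, -0.436]
force: [0.7, -0.0, -1.0]
width: 0.0639
gripper_force: 30.0
t: 20.42
eef_pos: [0.6081, -0.0458, 0.0628]
ee_rot: [-3.142, -0.0, -0.436]
force: [-0.3, -0.2, -0.7]
width: 0.0639
gripper_force: 30.0
```

```bash
python3 -m crank '[[[0,0,0.02,0],[0,0,0.05,0],[0,0,0.06,0],[0,0,0.06,0]]]'
```

```text
t: 20.92
eef_pos: [0.6082, -0.0458, 0.0617]
ee_rot: [-3.141, -0.0, -0.436]
force: [-1.9, 1.4, 5.0]
width: 0.0637
gripper_force: 30.0
```

```bash
python3 -m crank '[[[0,0,0,0],[0,0,0,0],[0,0,0,0],[0,0,-1,0],[0,0,-3,0],[0,0,-5,0],[-2,0.6,-6,0],[-4,1.2,-6,0],[-6,1.8,-5,0],[-6.88,2.01,-4,0],[-6.88,2.01,-4,0],[-6.88,2.01,-4,0]]]' 0.02
python3 - <<'E'
from fit import *
im,d,st=look("lens",.018)
cv2.imwrite("pics/w6.png",im[:,:,::-1])
P=box(d,st,0,200,200,440)
S=P[(P[:,2]>.119)&(P[:,2]<.127)];print(len(S),"mouth",circ(S[:,:2],.0415))
S=P[abs(P[:,2]-.084)<.006];print(len(S),"spacer",np.median(S,0),S[:,2].std(),circ(S[:,:2],.028))
E
```

```text
t: 22.42
eef_pos: [0.4321, -0.0184, 0.1621]
ee_rot: [-3.141, -0.001, -0.436]
force: [0.3, 0.1, 0.2]
width: 0.0858
gripper_force: 0.0
lens 0.57 [277.3, 188.0, 69.1, 71.7] 2603 circ [430.2 -17.9] 31.9 rect [430.6 -18.3] [62.4 62.6] 64 zmed 0.018453404146922092
TCP [ 0.43209817 -0.01839909  0.16208467] shift to rect centre, tool units [-5.80021524e-02  2.07631410e-02 -8.72491443e-05]
977 mouth [ 0.60726146 -0.04714452]
783 spacer [ 0.57042513 -0.02813542  0.08393511] 0.0027735671922747996 [ 0.59186048 -0.04711682]
```

View pics/w6.png

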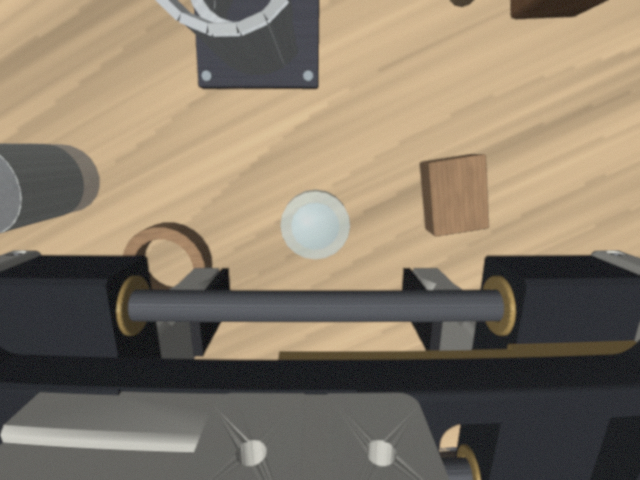

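The lens lies at (315,225) in the picture, midway between the fingers; tape (168,255) and carton (455,195) are clear of them.

```bash
python3 -m crank '[[[-0.06,0.02,2,0],[-0.06,0.02,4,0],[-0.06,0.02,5.4,0],[-0.06,0.02,6.1,0],[-0.06,0.02,6.33,0],[-0.06,0.02,6.33,0],[-0.06,0.02,6.33,0]]]'
python3 -m crank '[[[0,0,0,0],[0,0,0,0],[0,0,0,0],[0,0,0,0]]]' 1 25
python3 -m crank '[[[0,0,-0.4,0],[0,0,-1.5,0],[0,0,-3.5,0],[0,0,-5.5,0],[0,0,-7,0],[0,0,-7.6,0],[0,0,-7.6,0]]]'
```

```text
t: 23.4
eef_pos: [0.4303, -0.0182, 0.0038]
ee_rot: [-3.14, -0.001, -0.436]
force: [-0.0, -0.2, 0.6]
width: 0.0863
gripper_force: 0.0
t: 23.9
eef_pos: [0.4299, -0.0182, 0.0034]
ee_rot: [-3.141, -0.001, -0.436]
force: [-1.2, 1.0, 5.4]
width: 0.0634
gripper_force: 25.0
t: 24.78
eef_pos: [0.4296, -0.0183, 0.1943]
ee_rot: [-3.14, -0.002, -0.436]
force: [0.3, 0.1, -1.9]
width: 0.0634
gripper_force: 25.0
```

```bash
python3 -m crank '[[[1,-0.3,0,0],[2.8,-0.8,0,0],[4.8,-1.4,0,0],[6.3,-1.8,0,0],[6.93,-2.01,0,0],[6.93,-2.01,0,0],[6.93,-2.01,0,0],[6.93,-2.01,0,0]]]'
python3 - <<'E'
from fit import *
st=arm.get_state();im,d=arm.grab_frame("wrist"); cv2.imwrite("pics/w7.png",im[:,:,::-1])
print(st["eef_pos"],st["ee_rot"])
P=box(d,st,110,350,235,405)
S=P[(P[:,2]>.119)&(P[:,2]<.127)];print(len(S)); print("mouth",circ(S[:,:2],.0415),cv2.minEnclosingCircle(np.float32(S[:,:2]*1e3)))
zt=st["eef_pos"][2]-.0034+.018
S=P[abs(P[:,2]-zt)<.003];print("held",len(S),np.median(S[:,2])-st["eef_pos"][2],cv2.minEnclosingCircle(np.float32(S[:,:2]*1e3)),S[:,:2].mean(0))
r=arm.trace("lens","wrist")
print([ (x["score"],x["extent"]) for x in r])
if r: print(cv2.minEnclosingCircle(np.float32(onplane("wrist",np.argwhere(r[0]["mask"])[:,::-1],zt,st)[:,:2]*1e3)))
E
```

```text
t: 25.78
eef_pos: [0.6068, -0.0459, 0.1934]
ee_rot: [-3.141, -0.0, -0.436]
force: [-0.0, -0.3, -0.6]
width: 0.0635
gripper_force: 25.0
[ 0.60682993 -0.04589947  0.19341415] [-3.14127545e+00 -1.25611329e-04 -4.35951792e-01]
1037
mouth [ 0.60603495 -0.0460931 ] ((630.5557861328125, -57.61682891845703), 34.91050338745117)
held 7202 0.014692789826254465 ((612.08447265625, -51.78927230834961), 38.751251220703125) [ 0.61272508 -0.05006822]
[(0.81, [245.2, 220.0, 137.5, 132.3]), (0.35, [472.8, 150.2, 157.5, 119.9])]
((608.4598388671875, -48.618011474609375), 33.35343933105469)
```

View pics/w7.png

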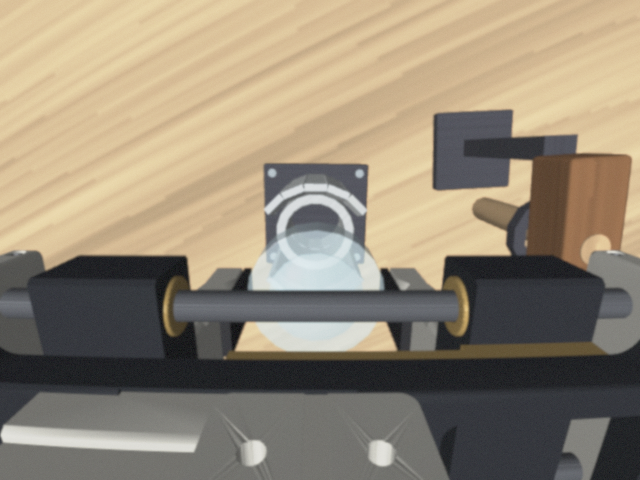

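The lens is held level at (315,290), and the seated spacer is visible through it in the bore at (315,225). I lower it gently.

```bash
python3 -m crank '[[[0.04,0,0.5,0],[0.04,0,1.2,0],[0.04,0,1.9,0],[0.04,0,2.5,0],[0.04,0,3.1,0],[0.04,0,3.6,0],[0.04,0,3.9,0],[0.04,0,4.0,0],[0.04,0,4.0,0]]]'
python3 -m crank '[[[0,0,0.05,0],[0,0,0.1,0],[0,0,0.15,0],[0,0,0.18,0],[0,0,0.18,0]]]'
```

```text
t: 27.0
eef_pos: [0.6088, -0.0465, 0.0933]
ee_rot: [-3.141, -0.0, -0.436]
force: [1.1, 1.3, -1.5]
width: 0.0635
gripper_force: 25.0
t: 27.62
eef_pos: [0.6086, -0.0465, 0.0885]
ee_rot: [3.142, 0.0, -0.436]
force: [0.4, 0.7, -1.9]
width: 0.0631
gripper_force: 25.0
```

```bash
python3 -m crank '[[[0,0,0.02,0],[0,0,0.04,0],[0,0,0.06,0],[0,0,0.06,0]]]'
```

```text
t: 28.12
eef_pos: [0.6087, -0.0465, 0.0875]
ee_rot: [-3.141, -0.0, -0.436]
force: [-2.0, 0.7, 3.8]
width: 0.0634
gripper_force: 25.0
```

```bash
python3 -m crank '[[[0,0,0,0],[0,0,0,0],[0,0,0,0],[0,0,-0.5,0],[0,0,-2.5,0],[0,0,-5,0],[0,0,-6.5,0],[0,0,-6.5,0]]]' 0.02
python3 -m crank '[[[-1.5,-1,0,0],[-3.2,-2.4,0,0],[-5,-3.8,0,0],[-7,-5.4,0,0],[-9,-7,0,0],[-11,-8.5,0,0],[-12.22,-9.54,0,0],[-12.22,-9.54,1,0],[-12.22,-9.54,2.5,0],[-12.22,-9.54,3.3,0],[-12.22,-9.54,3.3,0],[-12.22,-9.54,3.3,0]]]'
python3 - <<'E'
from fit import *
im,d,st=look("retainer",.016)
look("retainer",.016,"side"); look("lens",.102,"scene",.006)
cv2.imwrite("pics/w8.png",im[:,:,::-1])
E
```

```text
t: 29.12
eef_pos: [0.6104, -0.0465, 0.2546]
ee_rot: [-3.137, -0.007, -0.436]
force: [0.8, -0.4, -1.2]
width: 0.0857
gripper_force: 0.0
t: 30.62
eef_pos: [0.4329, 0.299, 0.1679]
ee_rot: [-3.141, -0.0, -0.436]
force: [0.6, 0.2, 0.6]
width: 0.0859
gripper_force: 0.0
retainer None
retainer 0.69 [387.1, 274.5, 69.0, 81.6] 1094 circ [ 597.6 -218.8] 49.5 rect [ 599.6 -216.9] [75.9 75. ] 68 zmed 0.013420376990749772
TCP [0.43301187 0.29915364 0.16822313] shift to rect centre, tool units [14.76128188 15.89317857 -0.02014839]
lens 0.76 [285.4, 282.2, 32.1, 26.2] 448 circ [607.5 -44.3] 32.4 rect [607.4 -45.7] [55.9 59. ] 17 zmed 0.10364869467620097
TCP [0.43284613 0.29904957 0.16800626] shift to rect centre, tool units [ 1.21578944e+01  9.54500852e+00 -1.12142889e-02]
```

View pics/w8.png

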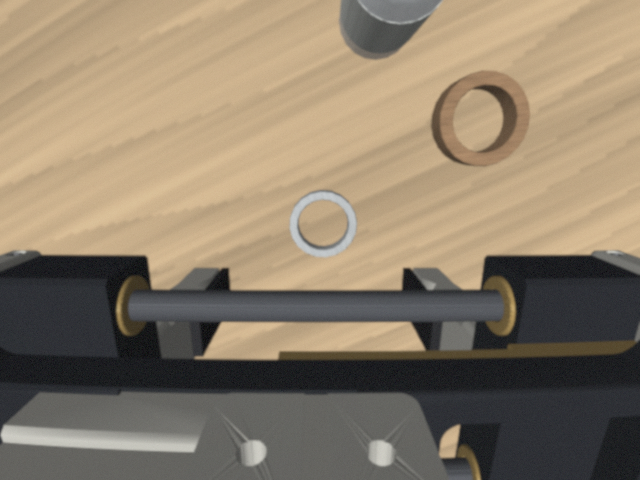

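The retainer is plainly visible at (323,223), though the network missed it in this frame. I'll fit it from depth, taking a fresh frame.

```bash
python3 - <<'E'
from fit import *
st=arm.get_state();im,d=arm.grab_frame("wrist")
P=box(d,st,180,262,280,366); S=P[abs(P[:,2]-.016)<.003]
c=circ(S[:,:2],.028);print(len(S),np.median(S[:,2]),c,cv2.minEnclosingCircle(np.float32(S[:,:2]*1e3)),st["eef_pos"])
T=Ro.from_euler("xyz",st["ee_rot"]).as_matrix();print(T.T@(np.r_[c,.004]-st["eef_pos"])/.025)
E
```

```text
1548 0.01594640924714233 [0.42736679 0.29311783] ((427.14874267578125, 293.2205505371094), 31.76865577697754) [0.43273189 0.2989047  0.16769763]
[-0.09799301  0.30790546  6.54754084]
```

```bash
python3 -m crank '[[[-0.1,0.3,2,0],[-0.1,0.3,4,0],[-0.1,0.3,5.5,0],[-0.1,0.3,6.3,0],[-0.1,0.3,6.54,0],[-0.1,0.3,6.54,0],[-0.1,0.3,6.54,0]]]'
python3 -m crank '[[[0,0,0,0],[0,0,0,0],[0,0,0,0],[0,0,0,0]]]' 1 25
python3 -m crank '[[[0,0,-0.4,0],[0,0,-1.5,0],[0,0,-3.5,0],[0,0,-5.5,0],[0,0,-7.5,0],[0,0,-9,0],[0,0,-9.8,0],[0,0,-9.8,0]]]'
```

```text
t: 31.85
eef_pos: [0.4276, 0.2937, 0.0046]
ee_rot: [-3.14, -0.0, -0.436]
force: [0.2, 0.3, -0.1]
width: 0.0855
gripper_force: 0.0
t: 32.35
eef_pos: [0.4273, 0.2932, 0.004]
ee_rot: [-3.141, -0.0, -0.436]
force: [-0.7, -0.5, 5.5]
width: 0.0636
gripper_force: 25.0
t: 33.35
eef_pos: [0.4274, 0.2934, 0.2505]
ee_rot: [-3.138, -0.001, -0.436]
force: [0.2, -0.5, -1.3]
width: 0.064
gripper_force: 25.0
```

```bash
python3 -m crank '[[[-0,1.2,0,0],[1,3,0,0],[2.7,4.6,0,0],[4.6,5.8,0,0],[6.6,6.8,0,0],[8.6,7.8,0,0],[10.6,8.6,0,0],[12,9.2,0,0],[12.3,9.24,0.5,0],[12.3,9.24,1.4,0],[12.3,9.24,1.4,0],[12.3,9.24,1.4,0]]]'
python3 - <<'E'
from fit import *
st=arm.get_state();im,d=arm.grab_frame("wrist")
print(st["eef_pos"],st["ee_rot"])
P=box(d,st,110,350,235,405)
S=P[(P[:,2]>.119)&(P[:,2]<.127)];print(len(S)); print("mouth",circ(S[:,:2],.0415),cv2.minEnclosingCircle(np.float32(S[:,:2]*1e3)))
S=P[abs(P[:,2]-st["eef_pos"][2]-.012)<.003];print("held",len(S),np.median(S[:,2])-st["eef_pos"][2],circ(S[:,:2],.028))
S=P[abs(P[:,2]-.102)<.002];print("lens rim",len(S),S[:,2].mean() if len(S) else 0)
E
```

```text
t: 34.85
eef_pos: [0.608, -0.0459, 0.2139]
ee_rot: [3.141, -0.0, -0.435]
force: [0.4, -0.0, -1.2]
width: 0.0641
gripper_force: 25.0
[ 0.60799716 -0.04592772  0.21386222] [ 3.14127459e+00 -3.69760609e-05 -4.35488626e-01]
1721
mouth [ 0.60744813 -0.04677047] ((606.771240234375, -46.42535400390625), 43.99359130859375)
held 5013 0.011824624498841446 [ 0.60838613 -0.04739774]
lens rim 2223 0.10222589814654669
```

```bash
python3 -m crank '[[[-0.02,0,0.6,0],[-0.02,0,1.4,0],[-0.02,0,2.2,0],[-0.02,0,2.9,0],[-0.02,0,3.5,0],[-0.02,0,3.9,0],[-0.02,0,4.1,0],[-0.02,0,4.1,0]]]'
python3 -m crank '[[[0,0,0.06,0],[0,0,0.12,0],[0,0,0.17,0],[0,0,0.17,0]]]'
```

```text
t: 35.9
eef_pos: [0.6077, -0.0461, 0.111]
ee_rot: [3.141, 0.0, -0.436]
force: [-0.4, 0.3, -0.3]
width: 0.0641
gripper_force: 25.0
t: 36.4
eef_pos: [0.6076, -0.0461, 0.1068]
ee_rot: [3.142, 0.0, -0.436]
force: [-1.0, -0.2, -1.1]
width: 0.064
gripper_force: 25.0
```

```bash
python3 -m crank '[[[0,0,0.03,0],[0,0,0.06,0],[0,0,0.06,0]]]'
```

```text
t: 36.78
eef_pos: [0.6078, -0.0462, 0.106]
ee_rot: [-3.141, -0.001, -0.436]
force: [-2.5, 0.5, 4.6]
width: 0.0639
gripper_force: 25.0
```

Contact came at the expected height. I release, back off along tool -x, and check.

```bash
python3 -m crank '[[[0,0,0,0],[0,0,0,0],[0,0,0,0],[0,0,-0.5,0],[0,0,-2.5,0],[0,0,-4.5,0],[-1.2,0,-5,0],[-2.4,0,-5,0],[-2.4,0,-5,0],[-2.4,0,-5,0]]]' 0.02
python3 - <<'E'
from fit import *
st=arm.get_state();im,d=arm.grab_frame("wrist")
P=box(d,st,60,240,235,405)
S=P[(P[:,2]>.123)&(P[:,2]<.127)];c=circ(S[:,:2],.0415);print("mouth",c)
r=np.linalg.norm(P[:,:2]-c,axis=1)
S=P[(r>.025)&(r<.031)&(P[:,2]>.10)&(P[:,2]<.130)]
A=np.c_[S[:,:2]-c,np.ones(len(S))];k=np.linalg.lstsq(A,S[:,2],rcond=None)[0]
print("ring top",len(S),np.median(S[:,2]),"tilt",k)
S=P[r<.02];print("dome",len(S),np.percentile(S[:,2],[5,50,95]))
cv2.imwrite("pics/w9.png",im[:,:,::-1])
for cam in("side",):
    im,dd,_=look("mallet",.174,cam,.006); cv2.imwrite("pics/s9.png",im[:,:,::-1])
E
```

```text
t: 38.02
eef_pos: [0.5538, -0.0207, 0.2312]
ee_rot: [-3.141, -0.001, -0.436]
force: [-0.0, -0.2, -0.6]
width: 0.0858
gripper_force: 0.0
mouth [ 0.60683448 -0.04632468]
ring top 1739 0.11799137032000051 tilt [-0.00140071  0.00142447  0.11799185]
dome 1879 [0.10392227 0.10701879 0.10923933]
mallet 0.92 [368.4, 251.2, 76.1, 78.5] 1293 circ [ 550.8 -197.1] 53.7 rect [ 550.9 -196.3] [ 38.3 103.2] 70 zmed 0.17294654562617656
TCP [ 0.55389621 -0.02084429  0.23073606] shift to rect centre, tool units [2.85558722e+00 6.41250411e+00 5.03598759e-05]
```

View pics/w9.png

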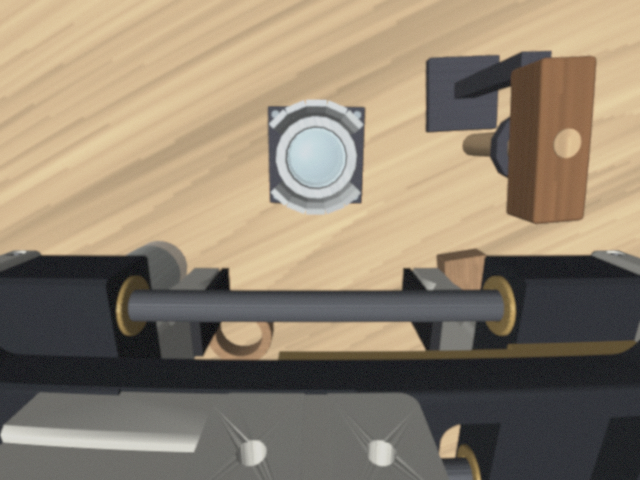

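View pics/s9.png

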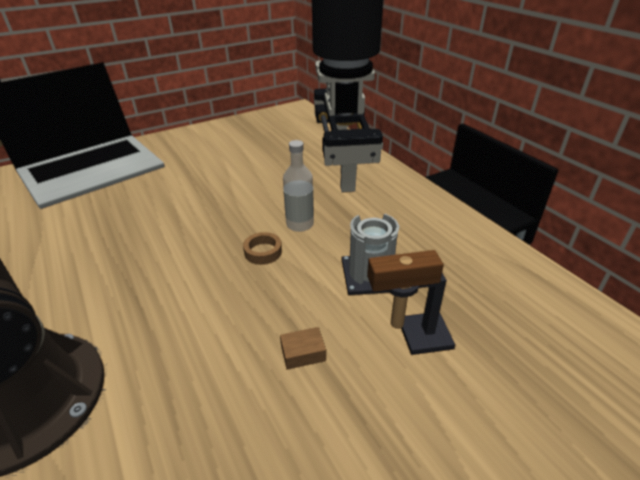

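The wrist view shows the finished stack at (316,157), its ring top at 118.0 mm and flat, with the dome inside the ring. The side view shows the mallet hung level at (405,270), with bottle, tape and carton where they were.

```bash
python3 -c "
from station import arm
print(arm.job_done())"
```

```text
the job is handed in; nothing more can be done
None
```

The job is handed in at about 38 s: the mallet hangs level in its stand ring; the spacer, glass (dome up) and retaining ring are seated flat in the barrel, ring top measured at 118 mm as specified; and the bottle, tape roll and carton were not touched.

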